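# Seat the lid and hold the recessed reset of a gel electrophoresis unit

### The job

The gel electrophoresis unit has tripped because its hinged lid is not fully closed. First push the lid down at its free end until it is fully home; only then take the blunt probe that stands in the tube rack, reach its thin end down through the small round hole in the power unit's top panel and gently press the recessed reset button fully down. Finish while still gripping the probe and holding the button down, and leave the tubes, the pipette tip box and the bottle cap where they are.

Things in the scene. Friction and masses are not known exactly. Their poses are not given: they have to be found in the camera images.
- gel_unit: Gel electrophoresis unit, fixed: base 150 mm (x) by 260 mm (y), origin at the centre of its underside. Clear tank at y -128 to +36 mm, rim 68 mm high; opaque power unit at y +40 to +130 mm, its flat level top panel 74 mm high. On the panel: a dark display at the +x end, three flat keys, and towards the -x end the only hole, the reset hole.
- hole (a point): Centre of the mouth of the reset hole, in the level top surface of the power unit (unit frame x -35, y +85, z 74 mm). Round, vertical, 10 mm in diameter with a 1.5 mm chamfer, in a panel 10 mm thick, ringed by a flat metal bezel 21 mm across.
- reset_top (a point): Centre of the flat top of the recessed reset button, a plain disc 15 mm in diameter under the panel on the axis of the hole; at rest it lies 11 mm below the mouth. It moves with the button.
- reset (a joint): Travel of the reset button in m: 0 at rest (up), 0.004 fully down. Pressed straight down; it springs back. It takes 2 N to start and 5 N at the bottom, where it meets a hard stop.
- lid (a joint): Lid angle in rad: 0 fully home, positive = free end raised (stop at 0.12; starts at 0.06 to 0.10, free end 10 to 17 mm high). Hinge along the unit's x at the tank's outer end (unit y -126, z 70 mm). The lid stays where it is left; pushing it down at the free end takes about 8 N, more nearer the hinge, until a hard stop at home.
- lid_press (a point): Centre of the top of the opaque grey plug housing at the free end of the clear lid, where to press: 148 mm from the hinge, next to the power unit. The housing's top is flat, 118 mm (unit x) by 32 mm (unit y), and 82 mm above the bench when the lid is home; moves with the lid.
- rack: Tube rack, a fixed block 125 by 62 mm, 56 mm high, origin at the centre of its underside, z up. Two rows of five round wells, 13 mm wide in the top 32 mm. The probe and two tubes stand in three of them.
- probe: Blunt probe, loose, about 40 g, standing in a well tip down, leaning 3 degrees at most: round handle 11 mm in diameter, 95 mm long, above a steel shaft 5 mm in diameter, 42 mm long. Origin at the centre of the flat tip, z along the probe towards the handle's end. As it stands the tip is 3 mm above the bench, the handle starts 45 mm and ends 140 mm above it.
- probe_tip (a point): Centre of the flat end of the probe's steel shaft.
- probe_grip (a point): Point on the axis of the probe's handle, 112 mm from the tip and 25 mm below its upper end, where to grip it.
- tube_a: Small capped plastic tube hanging in the rack by its 15 mm cap, which rises 4 mm above the rack. Origin under the cap. To be left alone.
- tube_b: The other tube, the same.
- tip_box: Loose pipette tip box, 122 by 86 mm, 55 mm high, origin at the centre of its underside. To be left alone.
- bottle_cap: Loose ribbed screw cap of a bottle, 43 mm in diameter, 26 mm high, lying on the bench, origin at the centre of its underside. To be left alone.

How it is judged:
On the way, in this order (a step that is already met when the one before it is completed fails the run):
1. the lid is pushed fully home (value of joint lid below 0.012 rad), for 0.2 s.
2. the gripped probe, through the hole, holds the reset button down for a second (value of joint lid below 0.012 rad and value of joint reset above 0.003 m and contact force between probe and gel_unit above 1.5 N and distance between probe_tip and reset_top below 0.008 m and contact force between the fingers and probe above 3 N), for 1 s.
At the end, for the whole second after the job is handed in: The lid is home (free end within 2 mm), the gripper grips the probe, the probe's tip is through the hole on the reset button (pushing with more than 1.5 N) and holds it at least 3 mm down of its 4 mm (all of step 2); the arm keeps its last pose, push and grip.
It fails at once if the reset button is pressed before the lid is home (value of joint reset above 0.002 m and value of joint lid above 0.02 rad).
It fails at once if the probe is rammed into the unit with more than 40 N (contact force between probe and gel_unit above 40 N).
It fails at once if a tube, the tip box or the bottle cap is moved by more than 25 mm (distance of any of tube_a, tube_b, tip_box, bottle_cap from where it was at the start of the episode above 0.025 m).
It also fails if it takes over 50 s, if anything falls off the work surface, if the arm or the gripper's body presses on something with over 40 N, if the wrist force passes 120 N, or if a joint passes its speed limit or range.

### The arm

A 7-joint arm with a two-finger parallel gripper is mounted at the origin on the work surface. World frame = base frame: x ahead of the robot, y to its left, z up, the work surface at z = 0. Lengths are in m, angles in rad, forces in N, time in s.
With the tool pointing down it reaches from about 0.35 to 0.9 m from the base axis. Payload 8.1 kg.
Tool frame: the origin (TCP) lies at the very end of the fingers, on their centre line; the grasp point (between the pads) lies 19 mm behind it (arm.tcp_to_grasp is the distance from the TCP to the grasp point, in m); z points along the fingers, y is the line along which they close (so a half turn about z gives the same grasp; the last joint's range is limited). The gripper opens to 92 mm and grips with 3 to 60 N. Pads are 19 mm wide; open, the fingers measure 130 mm over their backs; the gripper's body (75 mm by 190 mm) begins 47 mm behind the grasp point.
Start: joints at [1.087, 0.434, 0.025, 1.573, -0.012, 1.134, -0.075], TCP at [0.232, -0.58, 0.227] pointing down, gripper open.
Joint ranges: [-2.62, 2.62], [-0.44, 2.09], [-1.27, 1.32], [0.08, 2.57], [-1.32, 4.46], [0.12, 2], [-2.74, 2.74]. Speed limits (rad/s): [2.22, 2.22, 3.01, 3.01, 3.14, 3.14, 3.14].

### API

Orientations are given as a rotation vector (axis times angle).
In Python, from cell import arm, ticket, get_image gives the robot as it stands (arm), with the cameras as plain functions and the job (ticket).
- The arm moves only by the tool inch_along, called as name(argument=value, ...) on one line, values as JSON. Schema: {"type":"object","properties":{"motion":{"type":"array","items":{"type":"number"},"minItems":5,"maxItems":50},"grip_force":{"type":"number"},"only":{"type":"string"},"quiet":{"type":"boolean"},"lines":{"type":"string"}},"required":["motion"],"additionalProperties":false}. motion is one flat list of numbers that holds 1 to 10 rows one after another, with no inner brackets; each row has 5 numbers: dx, dy, dz in shares of 0.2 m (1.0 is 0.2 m), then a turn about the tool's z in shares of 2 rad (1.0 is 2 rad), then the opening from 0.0 (shut) to 1.0 (fully open); each row shifts and turns the commanded pose from where the row before left it, along the tool's axes as they then stand; what a row does not reach is not made up. A row lasts 1/10 s, in which the tool goes at most 0.05 m and 0.15 rad, less where a joint would pass 70% of its speed; a pose out of reach is approached as far as the arm can. The fingers move at their own pace and stop on an object; grip_force is the grip in N (left out, the last holds). Time passes only in rows, so rows that do not move let the fingers close. The tool returns the time, the measured TCP pose, the force, the opening and the grip force at its end. only (a regular expression) keeps the lines of the reply that match it, lines (a string "A,B") keeps lines A to B, and quiet returns only ok. Shift and turn numbers lie between -1 and 1, and a call with a number outside is refused. Input that does not fit is refused with a message, and nothing moves.
- arm.observe(): the state, without advancing time (a new reading comes with each control period).
- get_image(name): name is "scene" or "side" or "wrist"; returns a dict with "image" (480x640x3 uint8, blue, green, red), "fx", "fy", "cx", "cy" (pixels), "distortion" ([k1, k2, p1, p2, k3] as OpenCV has them; the pictures are not rectified), "cam_to_world" (4x4, takes a point from camera to world coordinates); the wrist camera has in their place "mount" (4x4, takes a point from camera to tool coordinates, whose origin is the TCP and whose axes are the flange's). Camera axes: x right, y down, z forward; pixel columns grow to the right and rows downward; lengths in m; the calibration is good to about 2 mm. A picture is of the moment at which its call begins: read the wrist's pose just before it. There is no depth.
- ticket.sign_off(): hands the job in; it is judged then, once.
The state is a dict: "clock": time; "joints": joint angles; "dq": joint speeds; "joint_efforts": joint torques, N m; "position": TCP position; "ee_rot": TCP orientation; "force": force on the tool from outside, world axes, zero at the start; "ft_torque": the same for the moment, N m; "width": opening from 0.0 (shut) to 1.0 (fully open); "gripper_force": force on a finger pad.
Only numpy, scipy, OpenCV 4.12 (cv2) and the standard library are available. Lean on these libraries where they do the work, as an engineer would, in place of code of your own. Each camera call takes 0.05 s, during which the arm holds its last target. There are 200 camera calls.

## Working session

There is one attempt and no reset: what is moved stays moved. The work goes in short steps, Python scripts to look and compute and a tool call to move; the robot and the scene stay as the last step left them, time stands still between calls to the robot, and variables do not carry over. Pictures are saved under pics/ and viewed, at most 10 in all, crops included, and the job is handed in when it is done.

```bash
ls; mkdir -p pics
```

Run:
```python
from cell import arm, ticket, get_image
import cv2,numpy as np
for n in ["scene","side"]:
    d=get_image(n); cv2.imwrite(f"pics/{n}0.png",d["image"])
    print(n,d["fx"],d["fy"],d["cx"],d["cy"],d["distortion"]);print(np.round(d["cam_to_world"],4).tolist())
d=get_image("wrist");cv2.imwrite("pics/wrist0.png",d["image"]);print(d["fx"],d["cx"],d["cy"],d["distortion"],np.round(d["mount"],4).tolist())
o=arm.observe();print(o)
```

```text
cell.py
pics
scene 553.8251941753659 553.8251941753659 326.9802459519957 245.31958626262696 [-0.12257412  0.          0.          0.          0.        ]
[[0.1941, 0.8175, -0.5422, 1.1157], [0.9809, -0.153, 0.1204, -0.095], [0.0155, -0.5552, -0.8316, 0.9581], [0.0, 0.0, 0.0, 1.0]]
side 442.49266897941794 442.49266897941794 320.4439355022351 248.29201368056968 [-0.11176201  0.          0.          0.          0.        ]
[[0.958, -0.1387, 0.2509, 0.3351], [-0.2864, -0.5022, 0.8159, -0.6402], [0.0128, -0.8535, -0.5209, 0.5005], [0.0, 0.0, 0.0, 1.0]]
342.86790574730867 322.77245770537166 233.29601539855264 [-0.03027803  0.          0.          0.          0.        ] [[-0.0006, -0.9628, -0.2704, 0.0729], [1.0, -0.0005, -0.0005, 0.0007], [0.0003, -0.2704, 0.9628, -0.1583], [0.0, 0.0, 0.0, 1.0]]
{'clock': 0.15, 'joints': array([ 1.08741583,  0.43503217,  0.02498614,  1.57385156, -0.01158262,
        1.13401422, -0.07510047]), 'dq': array([-1.04461878e-03, -1.31631908e-03,  2.97863301e-04, -1.98475892e-03,
       -2.12197551e-03, -8.42236259e-05,  6.89355774e-04]), 'joint_efforts': array([ 2.91421071e-03, -6.68253493e+01,  9.86462831e-01, -3.14693213e+01,
       -6.05365145e-02,  3.93046194e-02,  7.60903754e-05]), 'position': array([ 0.23208464, -0.57990869,  0.22615865]), 'ee_rot': array([-3.08375801e+00, -5.94200314e-01,  5.38125431e-04]), 'force': array([ 0.16129586, -0.23267237, -0.13828168]), 'ft_torque': array([-0.04942109,  0.05608996, -0.04327622]), 'gripper_force': 0.0, 'width': 1.0012618564357265}
```

View pics/scene0.png

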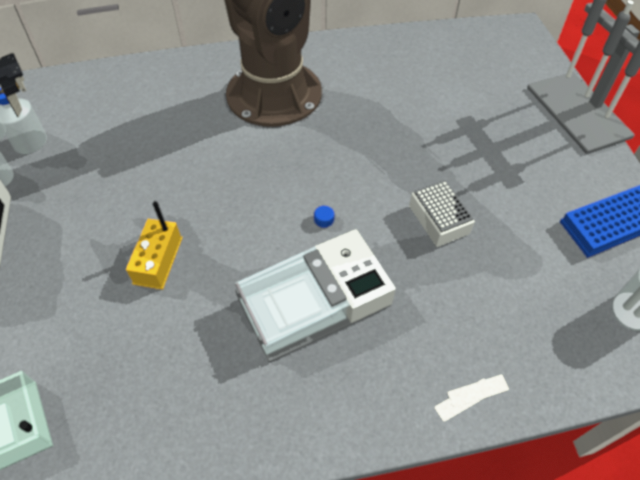

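View pics/side0.png

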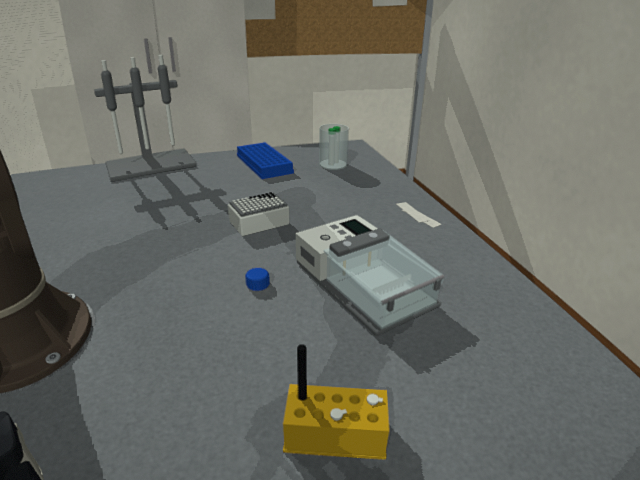

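Scene view: the unit is centred near (315,290) with the hole at about (346,253), and the grey plug housing near (323,277). The probe runs from its top at (156,204) to the rack at (164,229). In the side view the probe top is at (302,347). I'll make enlarged crops.

Run:
```python
import cv2,numpy as np
s=cv2.imread("pics/scene0.png");d=cv2.imread("pics/side0.png")
def c(im,x,y,w,h,k,n):
    o=cv2.resize(im[y:y+h,x:x+w],None,fx=k,fy=k,interpolation=cv2.INTER_CUBIC)
    for i in range(0,w,10): cv2.line(o,(i*k,0),(i*k,6 if i%50 else 14),(0,0,255),1)
    for i in range(0,h,10): cv2.line(o,(0,i*k),(6 if i%50 else 14,i*k),(0,0,255),1)
    return o
# scene unit 300..400 x225..325 k4 ; probe scene 120..190,195..295; side unit 290..390,210..310 ; side probe 270..400,340..460
a=np.hstack([c(s,300,225,100,75,4,0),c(s,120,195,100,75,4,0)])
b=np.hstack([c(d,290,210,100,75,4,0),c(d,270,340,100,75,4,0)])
cv2.imwrite("pics/crops.png",np.vstack([a,b]))
```

```text
(no output)
```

View pics/crops.png

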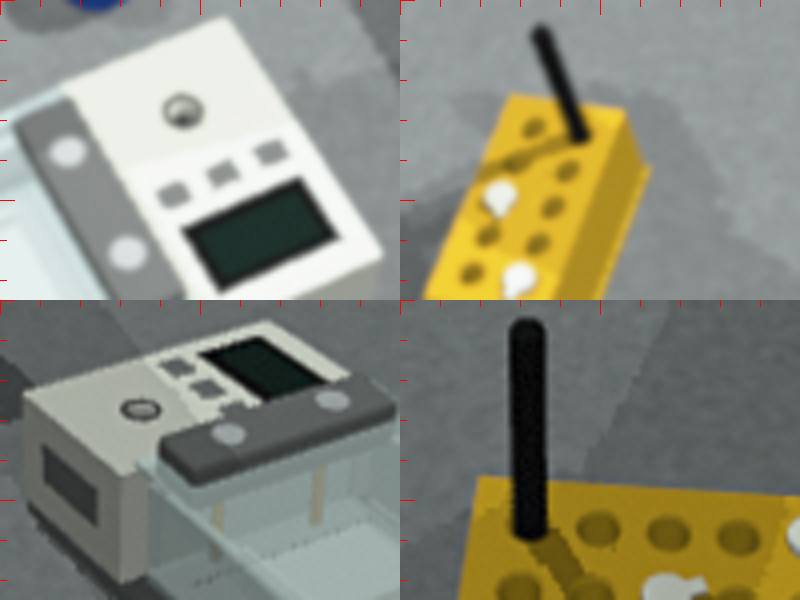

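Crops show: scene hole (345.4,252.4), panel corners (356.1,228.9), (395.1,287.9) and (315.4,247.6), and probe top (155,202.2) / rack-level (164.6,229.1). In the side view: hole (324.9,236.9), corners (295.9,233.4), (355.9,214.6) and (320.9,252.6), and probe (301.4,346.5) / (301.9,397).

Create h.py:
```python
from cell import arm, ticket, get_image
import cv2,numpy as np
from scipy.optimize import least_squares
from scipy.spatial.transform import Rotation as R
def cam(n):
    d=get_image(n); return np.array([[d["fx"],0,d["cx"]],[0,d["fy"],d["cy"]],[0,0,1]]),np.array(d["distortion"]),d
def proj(K,D,T,P):
    W=np.linalg.inv(T); return cv2.projectPoints(np.atleast_2d(P).astype(float),cv2.Rodrigues(W[:3,:3])[0],W[:3,3],K,D)[0].reshape(-1,2)
def tool():
    o=arm.observe();T=np.eye(4);T[:3,:3]=R.from_rotvec(o["ee_rot"]).as_matrix();T[:3,3]=o["position"];return T
```

Run:
```python
from h import *
C={n:cam(n) for n in["scene","side"]}
pr=lambda n,P:proj(C[n][0],C[n][1],C[n][2]["cam_to_world"],P)
U={"scene":([[-35,85],[-75,130],[75,130],[-75,40]],[[345.4,252.4],[356.1,228.9],[395.1,287.9],[315.4,247.6]]),
"side":([[-35,85],[-75,130],[75,130],[-75,40]],[[324.9,236.9],[295.9,233.4],[355.9,214.6],[320.9,252.6]])}
def w(p,q):
    q=np.array(q)/1e3;c,s=np.cos(p[2]),np.sin(p[2]);return np.c_[p[0]+c*q[:,0]-s*q[:,1],p[1]+s*q[:,0]+c*q[:,1],np.full(len(q),.074)]
for use in (["scene"],["side"],["scene","side"]):
    f=lambda p:np.concatenate([(pr(n,w(p,U[n][0]))-U[n][1]).ravel() for n in use])
    best=min((least_squares(f,[.6,0,y]) for y in (0,1.5,3,4.5)),key=lambda r:r.cost)
    print(use,best.x,np.round(best.fun,1)); print("hole",w(best.x,[[-35,85]]),"press",w(best.x,[[0,22]]))
Pp={"scene":[[155,202.2],[164.6,229.1]],"side":[[301.4,346.5],[301.9,397]]}
for use in (["scene"],["side"],["scene","side"]):
    g=lambda p:np.concatenate([(pr(n,[[p[0],p[1],.138],[p[2],p[3],.058]])-Pp[n]).ravel() for n in use])
    r=least_squares(g,[.4,-.3,.4,-.3]);print(use,r.x,np.round(r.fun,1))
# rack orientation: wells row side view
T=tool();print(T)
```

```text
['scene'] [ 0.62086568 -0.0072011   6.57384932] [ 0.1  0.6 -0.4  0.   0.8  0.4 -0.5 -1.1]
hole [[0.56297378 0.06420288 0.074     ]] press [[0.61456073 0.01387609 0.074     ]]
['side'] [ 6.19915112e-01 -5.20641808e-03  6.58199967e+00] [ 0.3  0.1 -0.5 -0.6  0.1 -0.4  0.1  0.7]
hole [[0.56144317 0.06572335 0.074     ]] press [[0.61343859 0.01581868 0.074     ]]
['scene', 'side'] [ 6.20073659e-01 -6.51704228e-03  6.57676588e+00] [ 0.2  0.1 -0.3 -0.4  1.  -0.2 -0.4 -1.5  0.7  0.3 -0.  -0.5  0.8 -0.1
  0.3  0.9]
hole [[0.56197375 0.06471779 0.074     ]] press [[0.61370727 0.01454166 0.074     ]]
['scene'] [ 0.42482848 -0.27722354  0.43057532 -0.27710526] [0. 0. 0. 0.]
['side'] [ 0.42597384 -0.27551699  0.42391426 -0.28215615] [0. 0. 0. 0.]
['scene', 'side'] [ 0.42572146 -0.27622892  0.42529213 -0.28030601] [ 0.5  0.3 -1.7 -1.9 -0.1  0.5  0.7 -1.4]
[[ 9.28400610e-01  3.71580680e-01 -3.26599040e-04  2.32162763e-01]
 [ 3.71580817e-01 -9.28400392e-01  6.39244620e-04 -5.80039678e-01]
 [-6.56837264e-05 -7.14833033e-04 -9.99999742e-01  2.26362657e-01]
 [ 0.00000000e+00  0.00000000e+00  0.00000000e+00  1.00000000e+00]]
```

View pics/wrist0.png

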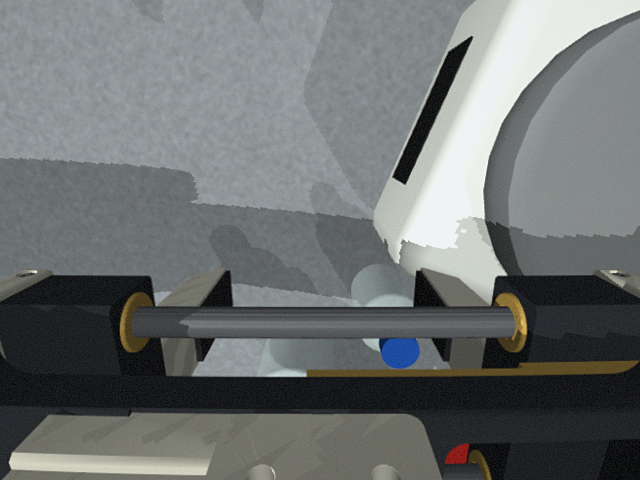

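The wrist camera sees the fingertips and the bench below, with nothing of the task in view yet. Next: shut the fingers and move above the plug housing.

The rows are not in the units I measure in: shifts go in shares of 0.2 m and turns go in shares of 2 rad. I convert before sending: 0.038 m is 0.19, -0.0273 m is -0.1365.

inch_along(motion=[0.19, -0.1365, 0, 0, 0, 0.19, -0.1365, 0, 0, 0, 0.19, -0.1365, 0, 0, 0, 0.19, -0.1365, 0, 0, 0, 0.19, -0.1365, 0, 0, 0, 0.19, -0.1365, 0, 0, 0, 0.19, -0.1365, 0, 0, 0, 0.19, -0.1365, 0, 0, 0, 0.19, -0.1365, 0, 0, 0, 0.19, -0.1365, 0, 0, 0], grip_force=20)

```text
clock: 1.25
position: [0.4843, -0.1839, 0.2269]
ee_rot: [3.085, 0.594, 0.001]
force: [0.5, -1.4, -0.2]
width: 0.175
gripper_force: 0.0
```

inch_along(motion=[0.19, -0.1365, 0, 0, 0, 0.19, -0.1365, 0, 0, 0, 0.19, -0.1365, 0, 0, 0, 0.1, -0.075, 0, 0, 0, 0, 0, 0, 0, 0, 0, 0, 0, 0, 0])

```text
clock: 1.85
position: [0.5718, -0.0457, 0.2264]
ee_rot: [3.084, 0.596, -0.001]
force: [0.5, -0.3, -0.4]
width: 0.008
gripper_force: 0.0
```

Run:
```python
from h import *
T=tool();d=get_image("wrist");cv2.imwrite("pics/w1.png",d["image"]);np.save("T1.npy",T);print(T)
K=np.array([[d["fx"],0,d["cx"]],[0,d["fy"],d["cy"]],[0,0,1.]])
print(proj(K,d["distortion"],T@d["mount"],[[.562,.0647,.074],[.6137,.0145,.09]]))
a=np.array([.6137,.0145,0])-T[:3,3];print(T[:3,:3].T@a)
```

```text
[[ 9.28004343e-01  3.72568551e-01 -7.83449983e-04  5.71839170e-01]
 [ 3.72568378e-01 -9.28004673e-01 -3.61221060e-04 -4.57288231e-02]
 [-8.61624853e-04  4.33260234e-05 -9.99999628e-01  2.26376568e-01]
 [ 0.00000000e+00  0.00000000e+00  0.00000000e+00  1.00000000e+00]]
[[205.3133806  184.08866178]
 [274.02649392 151.50031957]]
[ 0.06148144 -0.04030641  0.22632193]
```

View pics/w1.png

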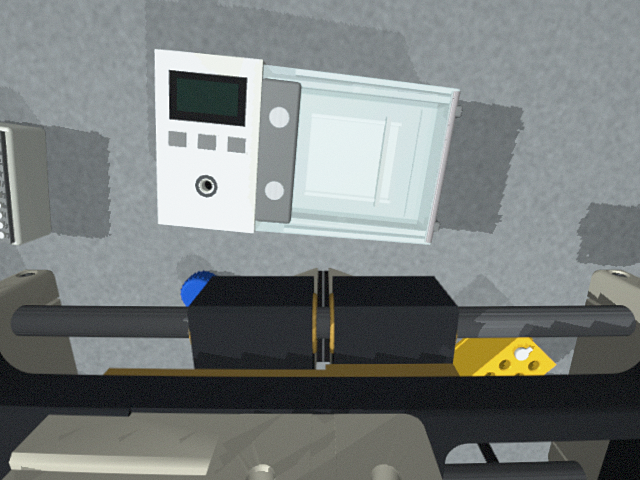

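The hole is at (206,186) and the housing centre at about (279,153), which agrees with the estimate to about 1 mm for the hole and 5 mm for the housing. Descending onto the housing.

inch_along(motion=[0.155, -0.095, 0.125, 0, 0, 0.155, -0.095, 0.125, 0, 0, 0, 0, 0.2, 0, 0, 0, 0, 0.125, 0, 0, 0, 0, 0.04, 0, 0, 0, 0, 0, 0, 0])

```text
clock: 2.5
position: [0.6146, 0.0108, 0.1031]
ee_rot: [3.085, 0.591, -0.003]
force: [-0.4, 0.0, 0.5]
width: 0.006
gripper_force: 0.0
```

inch_along(motion=[0, 0, 0.025, 0, 0, 0, 0, 0.02, 0, 0, 0, 0, 0.02, 0, 0, 0, 0, 0.015, 0, 0, 0, 0, 0.015, 0, 0, 0, 0, 0, 0, 0])

```text
clock: 3.1
position: [0.6159, 0.013, 0.0853]
ee_rot: [-3.085, -0.595, -0.002]
force: [-0.4, 1.3, 2.3]
width: 0.001
gripper_force: 1.1
```

Scaled: 0.002 m is 0.01, 0.001 m is 0.005.

inch_along(motion=[0, 0, 0.01, 0, 0, 0, 0, 0.005, 0, 0, 0, 0, 0.005, 0, 0, 0, 0, 0, 0, 0])

```text
clock: 3.5
position: [0.6159, 0.0132, 0.0822]
ee_rot: [-3.084, -0.595, -0.003]
force: [-3.4, 2.2, 12.8]
width: 0.002
gripper_force: 6.4
```

inch_along(motion=[0, 0, 0.005, 0, 0, 0, 0, 0.005, 0, 0, 0, 0, 0, 0, 0, 0, 0, 0, 0, 0])

```text
clock: 3.9
position: [0.616, 0.0133, 0.082]
ee_rot: [3.085, 0.595, 0.004]
force: [-10.4, 0.4, 30.9]
width: -0.001
gripper_force: 14.9
```

The lid is home: TCP at 0.082 with a hard-stop force of 31 N. Next, lift and go beside the probe, opening on the way.

Scaled: -0.045 m is -0.225, -0.03 m is -0.15.

inch_along(motion=[0, 0, -0.05, 0, 0, 0, 0, -0.15, 0, 0, 0, 0, -0.225, 0, 0, 0, 0, -0.225, 0, 0])

```text
clock: 4.3
position: [0.6149, 0.0123, 0.2099]
ee_rot: [-3.085, -0.594, 0.002]
force: [1.0, -0.1, -1.2]
width: 0.006
gripper_force: 0.0
```

inch_along(motion=[-0.191, 0.11, 0, 0, 1, -0.191, 0.11, 0, 0, 1, -0.191, 0.11, 0, 0, 1, -0.191, 0.11, 0, 0, 1, -0.191, 0.11, 0, 0, 1, -0.191, 0.11, 0, 0, 1, -0.191, 0.11, 0, 0, 1, -0.191, 0.11, 0, 0, 1, -0.191, 0.11, 0, 0, 1, 0, 0, 0, 0, 1])

```text
clock: 5.3
position: [0.3653, -0.3042, 0.2089]
ee_rot: [3.086, 0.58, -0.003]
force: [0.3, 1.1, -1.3]
width: 0.825
gripper_force: 0.0
```

inch_along(motion=[0, 0, 0, 0, 1, 0, 0, 0, 0, 1])

```text
clock: 5.5
position: [0.3706, -0.2983, 0.2089]
ee_rot: [-3.084, -0.596, -0.001]
force: [-0.1, 0.1, 0.3]
width: 0.983
gripper_force: 0.0
```

Run:
```python
from h import *
T=tool();d=get_image("wrist");cv2.imwrite("pics/w2.png",d["image"]);np.save("T2.npy",T);print(T)
K=np.array([[d["fx"],0,d["cx"]],[0,d["fy"],d["cy"]],[0,0,1.]])
print(proj(K,d["distortion"],T@d["mount"],[[.4257,-.2762,.138],[.4253,-.2803,.058]]))
```

```text
[[ 9.27939639e-01  3.72730070e-01  5.67352306e-04  3.70598080e-01]
 [ 3.72730006e-01 -9.27939812e-01  2.19086130e-04 -2.98279103e-01]
 [ 6.08128781e-04  8.17052440e-06 -9.99999815e-01  2.08855367e-01]
 [ 0.00000000e+00  0.00000000e+00  0.00000000e+00  1.00000000e+00]]
[[321.96128655 158.67280419]
 [326.34787336 155.44327353]]
```

View pics/w2.png

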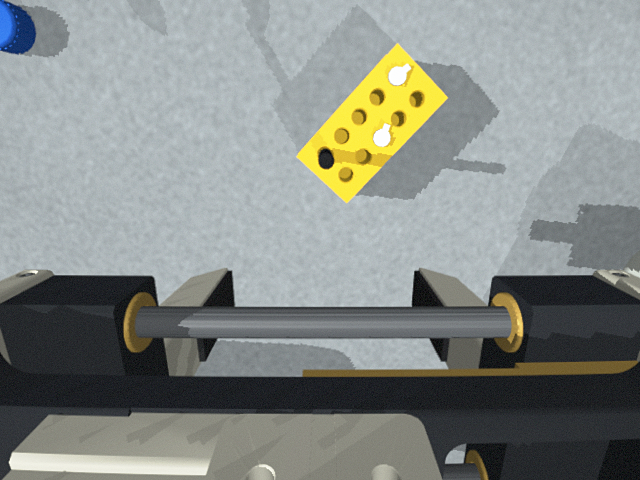

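The probe is seen nearly end-on at (326,158), against a prediction of (322,158.7). So it stands almost upright, about 3 mm further along tool +y. Move over it, descend and grip.

Scaled: 0.045 m is 0.225, 0.03 m is 0.15.

inch_along(motion=[0.15, 0.0075, 0, 0, 1, 0.1475, 0.0075, 0, 0, 1, 0, 0, 0, 0, 1, 0, 0, 0.225, 0, 1, 0, 0, 0.225, 0, 1, 0, 0, 0.115, 0, 1, 0, 0, 0, 0, 1])

```text
clock: 6.25
position: [0.4243, -0.2777, 0.0928]
ee_rot: [-3.08, -0.597, 0.007]
force: [-0.2, 1.0, 0.7]
width: 1.0
gripper_force: 0.0
```

inch_along(motion=[0, 0, 0, 0, 0, 0, 0, 0, 0, 0, 0, 0, 0, 0, 0, 0, 0, 0, 0, 0, 0, 0, 0, 0, 0, 0, 0, 0, 0, 0, 0, 0, 0, 0, 0, 0, 0, 0, 0, 0, 0, 0, 0, 0, 0, 0, 0, 0, 0, 0], grip_force=40)

```text
clock: 7.25
position: [0.4262, -0.2798, 0.0957]
ee_rot: [-3.085, -0.594, 0.0]
force: [-0.6, -0.0, 0.2]
width: 0.181
gripper_force: 0.0
```

inch_along(motion=[0, 0, 0, 0, 0, 0, 0, 0, 0, 0, 0, 0, 0, 0, 0], grip_force=40)

```text
clock: 7.55
position: [0.4261, -0.2796, 0.0957]
ee_rot: [-3.085, -0.594, 0.0]
force: [-0.2, 1.1, 0.1]
width: 0.112
gripper_force: 40.0
```

inch_along(motion=[0, 0, -0.1, 0, 0, 0, 0, -0.15, 0, 0, 0, 0, -0.2, 0, 0, 0, 0, -0.2, 0, 0, 0, 0, 0, 0, 0])

```text
clock: 8.05
position: [0.429, -0.2813, 0.231]
ee_rot: [3.079, 0.593, 0.011]
force: [0.1, -0.4, -0.8]
width: 0.108
gripper_force: 40.0
```

The probe is gripped (opening about 10 mm, 40 N). Carry it above the hole.

Scaled: -0.0299 m is -0.1495, 0.0283 m is 0.1415.

inch_along(motion=[0.1415, -0.1495, 0, 0, 0, 0.1415, -0.1495, 0, 0, 0, 0.1415, -0.1495, 0, 0, 0, 0.1415, -0.1495, 0, 0, 0, 0.1415, -0.1495, 0, 0, 0, 0.1415, -0.1495, 0, 0, 0, 0.1415, -0.1495, 0, 0, 0, 0.1415, -0.1495, 0, 0, 0, 0.1415, -0.1495, 0, 0, 0, 0, 0, 0.125, 0, 0])

```text
clock: 9.05
position: [0.5656, 0.0725, 0.2027]
ee_rot: [-3.079, -0.606, -0.011]
force: [0.0, -0.3, -0.5]
width: 0.11
gripper_force: 40.0
```

inch_along(motion=[0, 0, 0, 0, 0, 0, 0, 0, 0, 0, 0, 0, 0, 0, 0])

```text
clock: 9.35
position: [0.5629, 0.0634, 0.2014]
ee_rot: [3.085, 0.591, 0.001]
force: [0.3, 0.4, -0.1]
width: 0.111
gripper_force: 40.0
```

Run:
```python
from h import *
T=tool();d=get_image("wrist");w=d["image"];print(T[:3,3])
K=np.array([[d["fx"],0,d["cx"]],[0,d["fy"],d["cy"]],[0,0,1.]]);tip=T@[0,0,.093,1]
print(tip[:3],proj(K,d["distortion"],T@d["mount"],[tip[:3],[.562,.0647,.074]]))
out=[cv2.resize(w[160:310,223:423],None,fx=2,fy=2,interpolation=cv2.INTER_CUBIC)]
D={"scene":None,"side":None}
for n in D:
    K,dd,d=cam(n);p=proj(K,dd,d["cam_to_world"],[tip[:3],[.562,.0647,.074]]);u,v=p[0].astype(int);x,y=u-50,v-37;print(n,p,x,y)
    out.append(cv2.resize(d["image"][y:y+75,x:x+100],None,fx=4,fy=4,interpolation=cv2.INTER_CUBIC))
cv2.imwrite("pics/w3.png",np.vstack([np.hstack(out[:2]),np.hstack([out[2],cv2.resize(w,(400,300))])]))
```

```text
[0.5628874  0.06338784 0.20136967]
[0.56294173 0.0633363  0.1083697 ] [[322.06914814 236.23914069]
 [320.25469738 225.52890662]]
scene [[345.83275219 242.96310155]
 [345.63666116 252.5331723 ]] 295 205
side [[326.66438758 221.70390293]
 [325.63140633 237.18746496]] 276 184
```

View pics/w3.png

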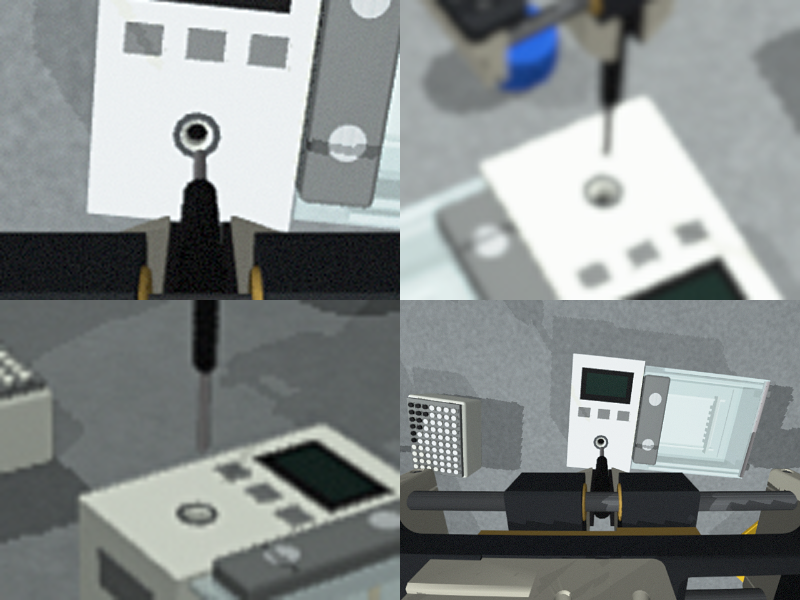

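The tip is at (322.8,235.8) in the wrist view, (346.1,243) in scene and (326.6,220.9) in side, so it lies within 1 mm of the tool axis. The hole matches its estimate in all three views. Shift by (-0.8, -1.6) mm, lower to about 4 mm above the mouth and check.

Scaled: 0.01 m is 0.05, -0.0016 m is -0.008.

inch_along(motion=[-0.004, -0.008, 0.05, 0, 0, 0, 0, 0.05, 0, 0, 0, 0, 0.05, 0, 0, 0, 0, 0, 0, 0, 0, 0, 0, 0, 0, 0, 0, 0, 0, 0])

```text
clock: 10.1
position: [0.5616, 0.066, 0.1709]
ee_rot: [-3.085, -0.595, -0.001]
force: [-0.3, -0.0, -0.7]
width: 0.111
gripper_force: 40.0
```

Run:
```python
from h import *
T=tool();d=get_image("wrist");w=d["image"]
K=np.array([[d["fx"],0,d["cx"]],[0,d["fy"],d["cy"]],[0,0,1.]]);tip=T@[0,0,.093,1]
print(tip[:3],proj(K,d["distortion"],T@d["mount"],[tip[:3],[.562,.0647,.074]]))
out=[cv2.resize(w[202:252,290:356],(400,300),interpolation=cv2.INTER_CUBIC)]
for n in ["scene","side"]:
    K,dd,d=cam(n);p=proj(K,dd,d["cam_to_world"],[tip[:3],[.562,.0647,.074]]);u,v=p[1].astype(int);x,y=u-25,v-19;print(n,p,x,y)
    out.append(cv2.resize(d["image"][y:y+38,x:x+50],(400,304),interpolation=cv2.INTER_CUBIC)[:300])
cv2.imwrite("pics/w4.png",np.vstack([np.hstack(out[:2]),np.hstack([out[2],out[2]*0])]))
```

```text
[0.56158825 0.06602764 0.07788561] [[322.06909085 236.2377187 ]
 [323.87097152 234.97755966]]
scene [[346.36224475 251.13281074]
 [345.63666116 252.5331723 ]] 320 233
side [[325.26175612 235.13811039]
 [325.63140633 237.18746496]] 300 218
```

View pics/w4.png

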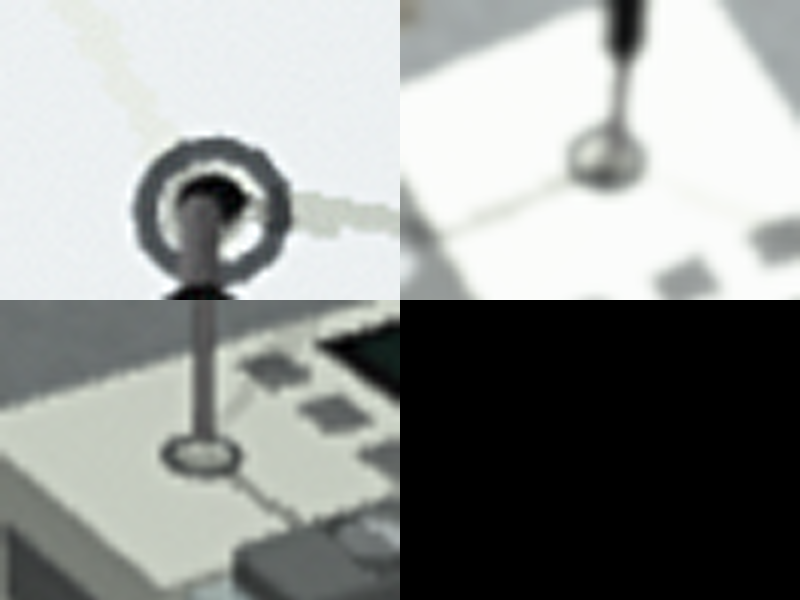

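In the wrist view the bezel centre is at (325,236.8) and the tip axis at mouth level at about (323.3,234.2). That means moving about -1.6 mm in tool x and +1.1 mm in tool y, and the scene and side views agree. Correct and insert slowly.

Scaled: 0.002 m is 0.01, -0.0016 m is -0.008.

inch_along(motion=[-0.008, 0.0055, 0, 0, 0, 0, 0, 0, 0, 0, 0, 0, 0, 0, 0, 0, 0, 0.01, 0, 0, 0, 0, 0.01, 0, 0, 0, 0, 0, 0, 0])

```text
clock: 10.85
position: [0.56, 0.0642, 0.1663]
ee_rot: [3.085, 0.594, -0.001]
force: [-1.0, -0.1, 0.1]
width: 0.115
gripper_force: 40.0
```

inch_along(motion=[0, 0, 0.01, 0, 0, 0, 0, 0.01, 0, 0, 0, 0, 0.01, 0, 0, 0, 0, 0.01, 0, 0, 0, 0, 0, 0, 0, 0, 0, 0, 0, 0])

```text
clock: 11.45
position: [0.5602, 0.0643, 0.1587]
ee_rot: [3.085, 0.594, -0.0]
force: [-0.7, -0.2, -0.9]
width: 0.112
gripper_force: 40.0
```

The tip is about 8 mm below the mouth with no force, so it is in the hole. Now press.

inch_along(motion=[0, 0, 0.01, 0, 0, 0, 0, 0.005, 0, 0, 0, 0, 0, 0, 0, 0, 0, 0, 0, 0])

```text
clock: 11.85
position: [0.5603, 0.0642, 0.1557]
ee_rot: [3.085, 0.594, -0.0]
force: [-0.4, 0.1, -0.2]
width: 0.11
gripper_force: 40.0
```

inch_along(motion=[0, 0, 0.005, 0, 0, 0, 0, 0.005, 0, 0, 0, 0, 0, 0, 0, 0, 0, 0, 0, 0])

```text
clock: 12.25
position: [0.5604, 0.0643, 0.1538]
ee_rot: [3.085, 0.594, 0.0]
force: [0.5, -0.4, 2.4]
width: 0.11
gripper_force: 40.0
```

inch_along(motion=[0, 0, 0.005, 0, 0, 0, 0, 0.005, 0, 0, 0, 0, 0, 0, 0, 0, 0, 0, 0, 0])

```text
clock: 12.65
position: [0.5604, 0.0643, 0.1518]
ee_rot: [3.085, 0.594, 0.0]
force: [-1.1, -0.1, 3.7]
width: 0.111
gripper_force: 40.0
```

Scaled: 0.001 m is 0.005.

inch_along(motion=[0, 0, 0.005, 0, 0, 0, 0, 0, 0, 0, 0, 0, 0, 0, 0])

```text
clock: 12.95
position: [0.5606, 0.0644, 0.1513]
ee_rot: [3.085, 0.594, 0.002]
force: [-0.8, 0.5, 8.9]
width: 0.109
gripper_force: 40.0
```

inch_along(motion=[0, 0, 0.0035, 0, 0, 0, 0, 0, 0, 0, 0, 0, 0, 0, 0])

```text
clock: 13.25
position: [0.5608, 0.0645, 0.1511]
ee_rot: [3.085, 0.594, 0.003]
force: [-2.8, -0.7, 13.5]
width: 0.107
gripper_force: 40.0
```

The button is on its hard stop: it travelled about 4 mm and the force rises steeply. Hold for over a second, take one last look, then hand in.

inch_along(motion=[0, 0, 0, 0, 0, 0, 0, 0, 0, 0, 0, 0, 0, 0, 0, 0, 0, 0, 0, 0, 0, 0, 0, 0, 0, 0, 0, 0, 0, 0, 0, 0, 0, 0, 0, 0, 0, 0, 0, 0, 0, 0, 0, 0, 0, 0, 0, 0, 0, 0])

```text
clock: 14.25
position: [0.5608, 0.0644, 0.1511]
ee_rot: [3.085, 0.594, 0.003]
force: [-2.6, 0.5, 13.3]
width: 0.113
gripper_force: 40.0
```

inch_along(motion=[0, 0, 0, 0, 0, 0, 0, 0, 0, 0, 0, 0, 0, 0, 0, 0, 0, 0, 0, 0])

```text
clock: 14.65
position: [0.5608, 0.0645, 0.1511]
ee_rot: [3.085, 0.594, 0.003]
force: [-2.3, 0.4, 13.1]
width: 0.109
gripper_force: 40.0
```

```bash
python3 -c "
from h import *
cv2.imwrite('pics/end.png',get_image('side')['image'][120:420,180:580])"
```

```text
(no output)
```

View pics/end.png

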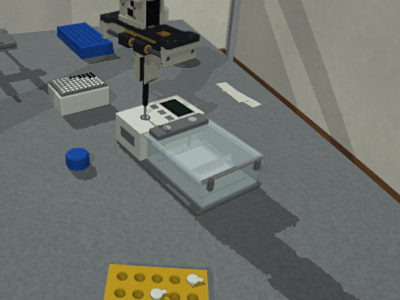

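The picture shows the probe in the hole at crop (145,117), the lid flat, and the tubes, tip box and cap in place.

```bash
python3 -c "
from cell import arm, ticket, get_image
print(ticket.sign_off())"
```

```text
the job is handed in; nothing more can be done
None
```

I pushed the lid fully home, then pressed the reset button to its hard stop through the hole with the gripped probe, and handed the job in still holding it down at about 13 N; the tubes, tip box and cap look undisturbed, but the sign-off returned no verdict.

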